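# Present a drill plate and hold its case open

### The job

Get the drilled steel plate ready to be put away: slide it over the table, without lifting it, until it lies wholly on the thin black rubber mat, and let go of it. Then raise the lid of the grey steel case by its bar handle to 60 degrees from closed and keep holding it there in the gripper, so that a colleague can lay the plate in; the program finishes while still holding the lid, which falls shut if it is let go. Leave the spanner, the horseshoe, the drift and the other tools where they are.

Things in the scene. Friction and masses are not known exactly. Their poses are not given: they have to be found in the camera images.
- plate_center (a point): Centre (half-way up, 6 mm above the table) of the loose drilled plate: a flat plain steel plate 60 mm (its x) by 120 mm (its y) by 12 mm thick, with five through holes (20 mm in the middle, four of 10 mm near the corners), 0.4 to 0.75 kg. It lies flat, z up; it can be gripped across its 60 mm width and slid while gripped.
- plate_corner0 (a point): Lower corner of the drilled plate at its -x -y end (30 mm along x and 60 mm along y from the centre, at the underside).
- plate_corner1 (a point): Lower corner of the drilled plate at its +x -y end (30 mm along x and 60 mm along y from the centre, at the underside).
- plate_corner2 (a point): Lower corner of the drilled plate at its +x +y end (30 mm along x and 60 mm along y from the centre, at the underside).
- plate_corner3 (a point): Lower corner of the drilled plate at its -x +y end (30 mm along x and 60 mm along y from the centre, at the underside).
- plate: The drilled plate itself, origin at the centre of its underside, axes as for its centre point.
- mat: Thin rectangular black rubber mat lying flush on the table, 110 mm (its x) by 170 mm (its y), under 1 mm thick and no obstacle to sliding; origin at its centre on the table, z up. The plate has 25 mm to spare all round when it is centred and parallel (or turned by half a turn) on it.
- lid_bar (a point): Middle of the lid's bar handle: round dark steel bar, 10 mm thick, 90 mm long, along the point's y (parallel to the hinge), in the plane of the lid, 45 mm in front of its edge (40 mm gap for a finger), 160 mm from the hinge axis. Lid shut: 80 mm above the table, nothing under it. It can turn between finger pads, so a gripper pointing down follows it without tilting. The point turns with the lid.
- lid_hinge (a point): Middle of the hinge axis at the back upper edge of the case, 80 mm above the table. Its y is the hinge axis, its x points level to the back, away from the handle, z up. The case is a grey steel box 115 mm (x) by 165 (y) by 80 high, bolted down, lying in front of this point (point x -115 to 0 mm). The shut lid, 3 mm thick, is level at this height.
- case_lid (a joint): Angle of the lid (rad): 0 shut, grows as its front goes up; 60 degrees is 1.047; a stop ends it at 1.31 (75 degrees). At every angle the lid (0.35 to 0.7 kg with its bar) falls shut by its own weight when let go.
- spanner: Loose open-ended spanner lying flat, about 40 x 216 x 8 mm, long along its y; bystander. Origin at the centre of its underside.
- horseshoe: Loose horseshoe lying flat, about 118 x 124 x 9 mm; bystander. Origin at the centre of its underside.
- drift: Loose round steel drift (tapered rod) lying flat, about 21 mm thick and 138 mm long along its y; bystander. Origin at the centre of its underside.

How it is judged (in metres and radians):
On the way, in this order (a step that is already met when the one before it is completed fails the run):
1. the plate lies wholly on the mat, at rest and let go of, with the lid still shut (x of plate_corner0 in the frame of mat between -0.057 and 0.057 m and y of plate_corner0 in the frame of mat between -0.087 and 0.087 m and x of plate_corner1 in the frame of mat between -0.057 and 0.057 m and y of plate_corner1 in the frame of mat between -0.087 and 0.087 m and x of plate_corner2 in the frame of mat between -0.057 and 0.057 m and y of plate_corner2 in the frame of mat between -0.087 and 0.087 m and x of plate_corner3 in the frame of mat between -0.057 and 0.057 m and y of plate_corner3 in the frame of mat between -0.087 and 0.087 m and linear speed of plate below 0.02 m/s and contact force between the fingers and plate below 0.2 N and value of joint case_lid below 0.1 rad), for 0.2 s.
2. the lid is raised to about 60 degrees (value of joint case_lid between 0.93 and 1.165 rad), for 0.2 s.
At the end, for the whole second after the job is handed in: The lid is held by the fingers (contact over 0.3 N) and propped by no loose thing, still, at 60 degrees within about 6.7 degrees (0.93 to 1.165 rad), and the plate lies at rest, not touched by the fingers, with all four corners on the mat (2 mm grace) (all of step 2 and x of plate_corner0 in the frame of mat between -0.057 and 0.057 m and y of plate_corner0 in the frame of mat between -0.087 and 0.087 m and x of plate_corner1 in the frame of mat between -0.057 and 0.057 m and y of plate_corner1 in the frame of mat between -0.087 and 0.087 m and x of plate_corner2 in the frame of mat between -0.057 and 0.057 m and y of plate_corner2 in the frame of mat between -0.087 and 0.087 m and x of plate_corner3 in the frame of mat between -0.057 and 0.057 m and y of plate_corner3 in the frame of mat between -0.087 and 0.087 m and contact force between each of case_lid, the fingers and plate below 0.2 N and contact force between case_lid and spanner below 0.2 N and contact force between case_lid and horseshoe below 0.2 N and contact force between case_lid and drift below 0.2 N and linear speed of plate below 0.02 m/s and velocity of joint case_lid between -0.1 and 0.1 rad/s and contact force between the fingers and case_lid above 0.3 N); the arm keeps its last pose, push and grip.
It fails at once if the plate is lifted: its centre rises more than 10 mm above where it lies (height (world z) of plate_center above 0.016 m).
It fails at once if the spanner, the horseshoe or the drift is moved by more than 30 mm (distance of any of spanner, horseshoe, drift from where it was at the start of the episode above 0.03 m).
It also fails if it takes over 54 s, if anything falls off the work surface, if the arm or the gripper's body presses on something with over 40 N, if the wrist force passes 120 N, or if a joint passes its speed limit or range.

### The arm

A 6-joint arm with a two-finger parallel gripper is mounted at the origin on a cart in front of the work surface, level with it; the furniture and walls round the work are solid. World frame = base frame: x ahead of the robot, y to its left, z up, the work surface at z = 0. Lengths are in m, angles in degrees, forces in N, time in s.
With the tool pointing down it reaches from about 0.35 to 0.975 m from the base axis. Payload 17.4 kg.
Tool frame: the origin (TCP) lies at the very end of the fingers, on their centre line; the grasp point (between the pads) lies 19 mm behind it; z points along the fingers, x is the direction in which the jaws open and shut, and the axes are right-handed (so a half turn about z gives the same grasp; the last joint's range is limited). The gripper opens to 85 mm and grips with 20 to 120 N. Pads are 22 mm wide; open, the fingers measure 114 mm over their backs; the gripper's body (76 mm by 85 mm) begins 54 mm behind the grasp point. The pads swing forward as they close: fully open they stand 13 mm farther back than shut.
Start: joints at [-65.248, 6.646, 82.598, -0, 90.757, -2.166], TCP at [0.306, -0.602, 0.231] pointing down, gripper open.
Joint ranges: [-162.19, 162.19], [-47.58, 125.68], [4.15, 143.07], [-65.23, 245.23], [0.69, 171.88], [-170.13, 170.13]. Speed limits (degrees/s): [108.29, 108.29, 127.2, 180, 180, 180].

### API

Orientations are given as [roll, pitch, yaw] about the fixed x, y, z axes, in that order (R = Rz(yaw) Ry(pitch) Rx(roll)).
In Python, from station import r gives the robot as it stands.
- The arm moves only by the tool step_arm, never from a script. Its argument "moves" is text: rows parted by semicolons, each of 6 numbers parted by spaces: the shift along the tool's x, y, z in m, then the turn, a rotation vector about the tool's x, y, z in degrees. In form: tx ty tz ax ay az; .... A call has exactly 10 rows; each row shifts and turns the commanded pose from where the row before left it, along the tool's axes as they then stand; what a row does not reach is not made up. A row lasts 1/8 s, in which the tool goes at most 62.5 mm and 10.7 degrees, less where a joint would pass 70% of its speed; a pose out of reach is approached as far as the arm can. A call is refused whole if a number of a shift passes 0.0625 or a number of a turn 10.7, either way. A call with a gripper value outside its range is refused whole. "grip" is the finger opening in m, from 0 to 0.0854, set as the call begins (left out, the last holds). The fingers move at their own pace and stop on an object; "grip_force" is the grip in N (left out, the last holds). Time passes only in rows, so rows that do not move let the fingers close, or fill a call up. It gives the time, the measured TCP pose, the force and the opening at its end, in the units of the state.
- r.get_state(): the state, without advancing time (a new reading comes with each control period).
- r.get_image(name): name is "scene" or "side" or "wrist"; returns a dict with "color" (480x640x3 uint8, red, green, blue), "range_z" (480x640 float32, m along the optical axis (not along the pixel's ray), 0 where there is no reading), "intrinsics" (3x3 intrinsics, pixels), "R" (3x3) and "t" (3): a world point X has camera coordinates R X + t. Camera axes: x right, y down, z forward; pixel columns grow to the right and rows downward; lengths in m; the calibration is good to about 2 mm. A picture is of the moment at which its call begins.
- r.finish_job(): hands the job in, once; it reports no verdict.
Trained networks look in the newest picture that a camera, given by its name, has taken for a name from the list of things; names that differ only in an ending like _2 or _b are one class to them, and where a whole thing is asked for, a point or a joint stands for the part that bears it (a point fixed in the world has none). Each returns a list of dicts, best first, with "confidence" (0 to 1); they miss things now and then, are a little off and sometimes report something else, mostly with a low value. They report only what shows in the picture. A call takes as long as a camera call.
- r.search_frame(camera, name): "xyz" ([x, y, z] in m, in world coordinates, good to about 4 mm: the middle of the surface that is visible of it).
- r.trace(camera, name): "pixels" (480x640 bool, what is visible of it).
- r.place_of(camera, name): "xyz" ([x, y, z] in m, in world coordinates, good to about 4 mm: a listed point, or the origin of a listed thing).
The state is a dict: "clock": time; "joint_pos": joint angles; "qd": joint speeds; "tau": joint torques, N m; "position": TCP position; "tcp_rot": TCP orientation; "contact_force": force on the tool from outside, world axes, zero at the start; "ft_torque": the same for the moment, N m; "gripper_width": finger opening in m.
Only numpy, scipy, OpenCV 4.12 (cv2) and the standard library are available. Lean on these libraries where they do the work, as an engineer would, in place of code of your own. Each camera call takes 0.05 s, during which the arm holds its last target.

## Working session

There is one attempt and no reset: what is moved stays moved. The work goes in short steps, Python scripts to look and compute and a tool call to move; the robot and the scene stay as the last step left them, time stands still between calls to the robot, and variables do not carry over. Pictures are saved under pics/ and viewed, and the job is handed in when it is done.

Besides the shell and the picture viewer there is one more tool, called after ">>>" in YAML: its name, and indented under it one key for each argument. step_arm: Moves the arm, as the interface text tells. Its arguments: {"type":"object","properties":{"moves":{"type":"string"},"grip":{"type":"number"},"grip_force":{"type":"number"}},"required":["moves"]}

```bash
mkdir -p pics; ls; cat > h.py <<'E'
import numpy as np, cv2
from station import r
def snap(cam,fn):
    im=r.get_image(cam); cv2.imwrite('pics/'+fn,im['color'][:,:,::-1]); return im
def unproj(im,u,v,z=None):
    K=im['intrinsics'];d=im['range_z'][int(v),int(u)] if z is None else z
    c=np.array([(u-K[0,2])/K[0,0]*d,(v-K[1,2])/K[1,1]*d,d]);return im['R'].T@(c-im['t'])
def cloud(im):
    K=im['intrinsics'];d=im['range_z'];v,u=np.mgrid[:480,:640]
    c=np.stack([(u-K[0,2])/K[0,0]*d,(v-K[1,2])/K[1,1]*d,d],-1)
    P=(c-im['t'])@im['R'];P[d==0]=np.nan;return P
def proj(im,X):
    c=im['R']@np.asarray(X)+im['t'];p=im['intrinsics']@c;return p[:2]/p[2]
E
python3 - <<'E'
from h import *
np.set_printoptions(precision=4,suppress=True)
print(r.get_state())
for c in ['scene','side','wrist']:
    im=snap(c,c+'0.png')
    print(c,'cam at',-im['R'].T@im['t'],'axis',im['R'][2])
    for n in ['plate_center','mat','lid_bar','lid_hinge','spanner','horseshoe','drift','plate_corner0','plate_corner1','plate_corner2','plate_corner3']:
        o=r.place_of(c,n); print(n,[(np.round(x['xyz'],3),round(x['confidence'],2)) for x in o[:2]])
print(r.get_state()['clock'])
E
```

```text
pics
{'clock': 0.0, 'joint_pos': array([-65.2465,   6.6755,  82.6361,   0.0017,  90.7571,  -2.1657]), 'qd': array([ 0.0985, -0.0298,  0.0926, -0.0011, -0.0348,  0.0052]), 'tau': array([  0.0013, -73.1987, -63.2489,  -0.    ,   0.0063,   0.    ]), 'position': array([ 0.3055, -0.6017,  0.2305]), 'tcp_rot': array([-179.9957,    0.0686,  -63.0807]), 'contact_force': array([0.2621, 0.4292, 0.2891]), 'ft_torque': array([-0.0332, -0.0294,  0.0122]), 'gripper_width': 0.0853133277596127}
scene cam at [ 0.1796 -0.6598  0.9532] axis [ 0.3093  0.5498 -0.7759]
plate_center [(array([ 0.532, -0.243,  0.004]), 0.64)]
mat [(array([ 0.527, -0.017, -0.004]), 0.92)]
lid_bar [(array([0.482, 0.22 , 0.076]), 0.93)]
lid_hinge [(array([0.643, 0.243, 0.08 ]), 0.91)]
spanner []
horseshoe [(array([ 0.375,  0.257, -0.003]), 0.58), (array([ 0.668, -0.122, -0.003]), 0.34)]
drift [(array([ 0.668, -0.124, -0.002]), 0.72)]
plate_corner0 [(array([ 0.573, -0.191, -0.   ]), 0.78), (array([ 0.513, -0.184, -0.003]), 0.57)]
plate_corner1 [(array([ 0.573, -0.191, -0.   ]), 0.78), (array([ 0.513, -0.184, -0.003]), 0.57)]
pla
[... 550 characters left out ...]
.75)]
drift [(array([ 0.669, -0.122,  0.004]), 0.64), (array([ 0.377,  0.254, -0.   ]), 0.57)]
plate_corner0 [(array([ 0.493, -0.298,  0.002]), 0.9), (array([ 0.569, -0.192,  0.001]), 0.74)]
plate_corner1 [(array([ 0.493, -0.298,  0.002]), 0.9), (array([ 0.569, -0.192,  0.001]), 0.74)]
plate_corner2 [(array([ 0.493, -0.298,  0.002]), 0.9), (array([ 0.569, -0.192,  0.001]), 0.74)]
plate_corner3 [(array([ 0.493, -0.298,  0.002]), 0.9), (array([ 0.569, -0.192,  0.001]), 0.74)]
wrist cam at [ 0.3646 -0.5711  0.3738] axis [-0.2327 -0.1183 -0.9653]
plate_center []
mat []
lid_bar []
lid_hinge []
spanner []
horseshoe []
drift []
plate_corner0 []
plate_corner1 []
plate_corner2 []
plate_corner3 []
1.8
```

View pics/scene0.png

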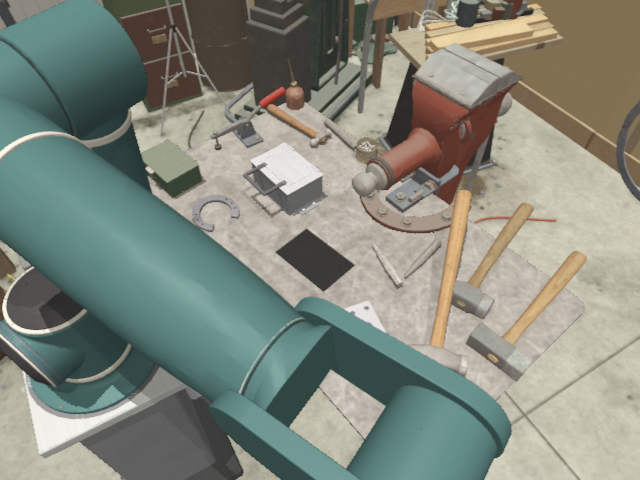

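View pics/side0.png

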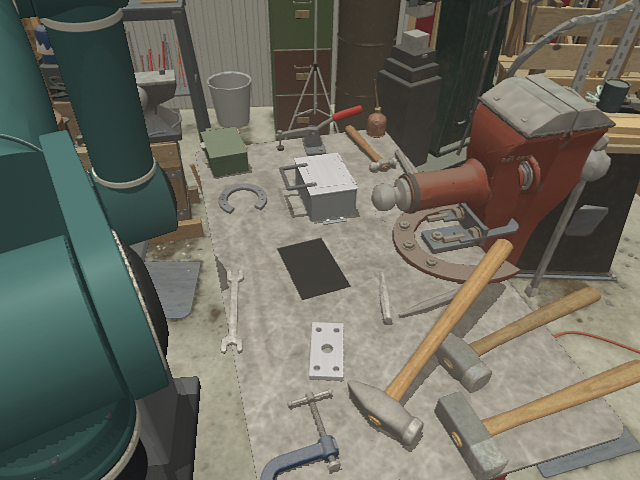

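```bash
python3 - <<'E'
from h import *
np.set_printoptions(precision=4,suppress=True)
im=snap('side','side1.png');P=cloud(im)
masks={}
for n in ['plate_center','mat','lid_bar']:
    o=r.trace('side',n); m=o[0]['pixels']; masks[n]=m
    print(n,o[0]['confidence'],m.sum(),len(o))
np.savez('d.npz',P=P,col=im['color'],K=im['intrinsics'],R=im['R'],t=im['t'],**masks)
K=im['intrinsics']
cam=-im['R'].T@im['t']
def onplane(px,z):
    d=np.c_[(px[:,0]-K[0,2])/K[0,0],(px[:,1]-K[1,2])/K[1,1],np.ones(len(px))]@im['R']
    return cam+d*((z-cam[2])/d[:,2])[:,None]
for n,z in [('plate_center',.012),('mat',0.)]:
    v,u=np.nonzero(masks[n]); 
    zz=P[v,u,2];print(n,'z med',np.nanmedian(zz),np.nanpercentile(zz,[5,95]))
    X=onplane(np.c_[u,v].astype(float),z)[:,:2]
    rc=cv2.minAreaRect((X*1000).astype(np.float32));print(rc);print(cv2.boxPoints(rc))
v,u=np.nonzero(masks['lid_bar']);Q=P[v,u];print('lidmask',np.nanmin(Q,0),np.nanmax(Q,0))
# surroundings map: heights >0.015 in grip zone
x,y,z=P[...,0],P[...,1],P[...,2]
for y0 in np.arange(-.45,.45,.03):
    row=''
    for x0 in np.arange(.3,.8,.02):
        m=(abs(x-x0)<.01)&(abs(y-y0)<.015)
        row+='%4d'%(1000*np.nanmax(z[m])) if m.any() else '   .'
    print('%.2f'%y0,row)
E
```

```text
plate_center 0.88 1847 1
mat 0.88 2690 1
lid_bar 0.77 2152 1
plate_center z med 0.011420348819871824 [0.0025 0.0137]
((531.7742919921875, -247.38792419433594), (129.58119201660156, 58.4975700378418), 81.5605239868164)
[[ 493.3333 -307.1843]
 [ 551.1974 -315.7696]
 [ 570.2153 -187.5916]
 [ 512.3512 -179.0063]]
mat z med 0.0005251956545341005 [-0.0017  0.0027]
((528.9814453125, -15.798675537109375), (111.09971618652344, 174.6996307373047), 15.055314064025879)
[[ 452.6491   54.1237]
 [ 498.0275 -114.5794]
 [ 605.3138  -85.7211]
 [ 559.9354   82.9821]]
lidmask [ 0.4729  0.1414 -0.0032] [0.6805 0.4554 0.0876]
-0.45  568 568   .   .   .  14  20  20  20  21  27  27   3   2   3   4  39  42   2   3  42  48  48  47  30
-0.42    .   .   .   .   .   2   3  13  20  21  27  27   3   2   3  44  45  47  45   2  47  48  47  43  34
-0.39    .   .   .   .   0   3   3   3   3   2  19  11   2   4  46  48  49  46   2   3  48  47  46   2   2
-0.36    .   .   .   .   1   3   2   3  16  19  21   3   2  45  48  49  49  46  47   4   2  41  44  53  53
-0.33    .   .   .   .   3   3   2   3   3  21  19  19   2  
[... 2113 characters left out ...]
  86  85  87  85  84  85  84  84  84   .   1   2   2   .   .   1
0.30    2  10  11  11  12  11   8   2   2   2   2  83  84  84  83  84  87  85   .   3   1   2   2   3   2
0.33    1   2   3   5   3   3   2   4   2   3   3   2  80  80  82  82  82  80   .   3   2   3   2   3   2
0.36   64  66  64  63   3   2   3   2   2   1   4   1   .   .   .   .   .   .   2   4   3  21  26  27  28
0.39   64  66  65  64  65  62   2   2   3   3   1   0   .   .   .   .   .   .   3   2   4   3  19  24  26
0.42   65  65  64  65  66  60   2   3   2   2   2   2   .   .   .   .   .   .   2   2   3   2  22  22   2
0.45   64  64  65  65  65   2   3   3   3   3   2   4   1  12   9  17  10   .   1   2   3  17  24  19   2
```

```bash
python3 - <<'E'
import cv2
a=cv2.imread('pics/side1.png')
cv2.imwrite('pics/crop1.png',cv2.resize(a[130:400,190:460],(800,800),interpolation=cv2.INTER_CUBIC)[:600])
E
```

```text
(no output)
```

View pics/crop1.png

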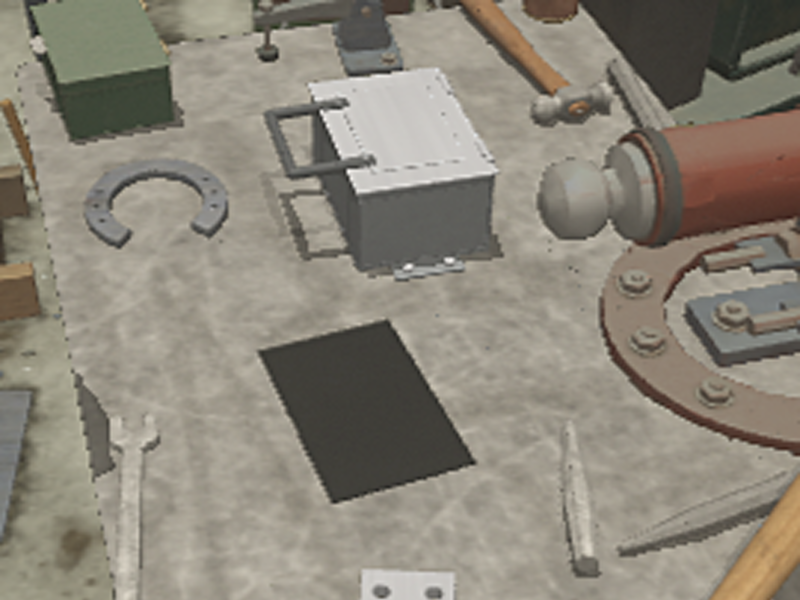

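```bash
cat >> h.py <<'E'
from scipy.spatial.transform import Rotation as Rot
def plan(p,yaw,p1,yaw1,n):
    """n equal rows, straight line in world; returns rows (tool axes, rounded) and end by integration"""
    p=np.array(p,float);p1=np.array(p1,float);rows=[];q=p.copy();y=yaw
    dy=round((yaw1-yaw)/n,1)
    for i in range(n):
        tgt=p+(p1-p)*(i+1)/n
        R=Rot.from_euler('xyz',[180,0,y],degrees=True).as_matrix()
        s=np.round(R.T@(tgt-q),3);q=q+R@s;y+=dy
        rows.append('%g %g %g 0 0 %g'%(*(s+0.),-dy))
    print('; '.join(rows));print('end',np.round(q,4),round(y,2));return q,y
E
python3 - <<'E'
from h import *
np.set_printoptions(precision=4,suppress=True)
d=np.load('d.npz');P=d['P'];c=d['col'].astype(int)
# plate top: bright pixels with z in band
m=cv2.dilate(d['plate_center'].astype(np.uint8),np.ones((7,7)))>0
g=c.sum(-1)
t=m&(P[...,2]>.008)&(P[...,2]<.02)
v,u=np.nonzero(t);print(t.sum());X=P[v,u,:2]*1000
rc=cv2.minAreaRect(X.astype(np.float32));print(rc);print(cv2.boxPoints(rc))
import numpy.linalg as L
Y=X-np.median(X,0)
C=np.cov(X.T);w,V=L.eigh(C);print('mean',X.mean(0),'pca axis',V[:,1],np.degrees(np.arctan2(-V[0,1],V[1,1])))
# lid bar: points z .07-.095, x<.505, y .16-.29
b=(P[...,2]>.07)&(P[...,2]<.095)&(P[...,0]<.50)&(P[...,0]>.45)&(abs(P[...,1]-.22)<.08)
Q=P[b];print(len(Q),Q.min(0),Q.max(0),Q.mean(0))
rc=cv2.minAreaRect((Q[:,:2]*1000).astype(np.float32));print(rc);
b=(P[...,2]>.077)&(P[...,2]<.09)&(P[...,0]<.70)&(P[...,0]>.45)&(P[...,1]>.1)&(P[...,1]<.36)
Q=P[b];rc=cv2.minAreaRect((Q[:,:2]*1000).astype(np.float32));print(rc,cv2.boxPoints(rc))
b=b&(P[...,0]>.53)
Q=P[b];rc=cv2.minAreaRect((Q[:,:2]*1000).astype(np.float32));print('lid only',rc,cv2.boxPoints(rc), np.median(Q[:,2]))
s=r.get_state();print(s['clock'])
plan(s['position'],s['tcp_rot'][2],[.5325,-.2435,.13],-8.4,10)
E
```

```text
1628
((532.22412109375, -244.82546997070312), (122.85734558105469, 58.619422912597656), 81.5807113647461)
[[ 494.2361 -301.3007]
 [ 552.2238 -309.8835]
 [ 570.2121 -188.3502]
 [ 512.2244 -179.7674]]
mean [ 532.0518 -248.806 ] pca axis [0.1456 0.9893] -8.370481598329972
137 [0.4729 0.1679 0.0755] [0.4998 0.2661 0.0871] [0.4861 0.2215 0.0829]
((486.3345642089844, 216.97254943847656), (25.961090087890625, 98.20692443847656), 0.608386754989624)
((561.5607299804688, 231.7347412109375), (168.53155517578125, 174.830078125), 8.937758445739746) [[464.7372 304.9967]
 [491.899  132.2895]
 [658.3843 158.4727]
 [631.2224 331.18  ]]
lid only ((584.15771484375, 235.3006591796875), (122.8189697265625, 174.82115173339844), 8.915421485900879) [[509.9436 312.1381]
 [537.0367 139.4292]
 [658.3718 158.4632]
 [631.2787 331.1722]] 0.08170670118977143
2.0
-0.022 -0.036 0.01 0 0 -5.5; -0.018 -0.039 0.01 0 0 -5.5; -0.014 -0.04 0.01 0 0 -5.5; -0.011 -0.041 0.011 0 0 -5.5; -0.006 -0.042 0.01 0 0 -5.5; -0.002 -0.042 0.01 0 0 -5.5; 0.001 -0.042 0.01 0 0 -5.5; 0.006 -0.042 0.01 0 0 -5.5; 0.01 -0.042 0.01 0 0 -5.5; 0.013 -0.04 0.01 0 0 -5.5
end [ 0.5321 -0.2433  0.1303] -8.08
```

>>> step_arm:
  moves: "-0.022 -0.036 0.01 0 0 -5.5; -0.018 -0.039 0.01 0 0 -5.5; -0.014 -0.04 0.01 0 0 -5.5; -0.011 -0.041 0.011 0 0 -5.5; -0.006 -0.042 0.01 0 0 -5.5; -0.002 -0.042 0.01 0 0 -5.5; 0.001 -0.042 0.01 0 0 -5.5; 0.006 -0.042 0.01 0 0 -5.5; 0.01 -0.042 0.01 0 0 -5.5; 0.013 -0.04 0.01 0 0 -5.5"
  grip: 0.074

```text
clock: 3.25
position: [0.5328, -0.2421, 0.1302]
tcp_rot: [180.0, -0.0, -7.9]
contact_force: [0.2, -0.9, -0.3]
gripper_width: 0.0745
```

```bash
python3 - <<'E'
from h import *
np.set_printoptions(precision=4,suppress=True)
s=r.get_state();print(s['position'],s['tcp_rot'])
im=snap('wrist','w1.png');
for n in ['plate_center','mat']:
  for x in r.place_of('wrist',n)[:2]:print(n,x)
o=r.trace('wrist','plate_center')
P=cloud(im)
if o:
    m=o[0]['pixels'];print(m.sum());Q=P[m];Q=Q[(Q[:,2]>.007)&(Q[:,2]<.02)]
    rc=cv2.minAreaRect((Q[:,:2]*1000).astype(np.float32));print(rc,cv2.boxPoints(rc),np.median(Q[:,2]))
i2=snap('side','s2.png');P=cloud(i2)
print(proj(i2,s['position']))
E
python3 -c "
import cv2
a=cv2.imread('pics/s2.png');b=cv2.resize(a[200:400,240:440],(600,600));w=cv2.resize(cv2.imread('pics/w1.png'),(400,300))
import numpy as np
o=np.zeros((600,800,3),np.uint8);o[:,:400]=b[:,100:500];o[:300,400:]=w;cv2.imwrite('pics/m2.png',o)"
```

```text
[ 0.5328 -0.2421  0.1302] [179.9913  -0.0246  -7.9008]
plate_center {'xyz': [0.5338, -0.248, 0.0036], 'confidence': 0.55}
11232
((534.8530883789062, -244.2199249267578), (120.43544006347656, 60.18534469604492), 81.58121490478516) [[ 496.2684 -299.383 ]
 [ 555.8052 -308.1945]
 [ 573.4378 -189.0569]
 [ 513.901  -180.2453]] 0.011779545235074174
[328.1212 303.5958]
```

View pics/m2.png

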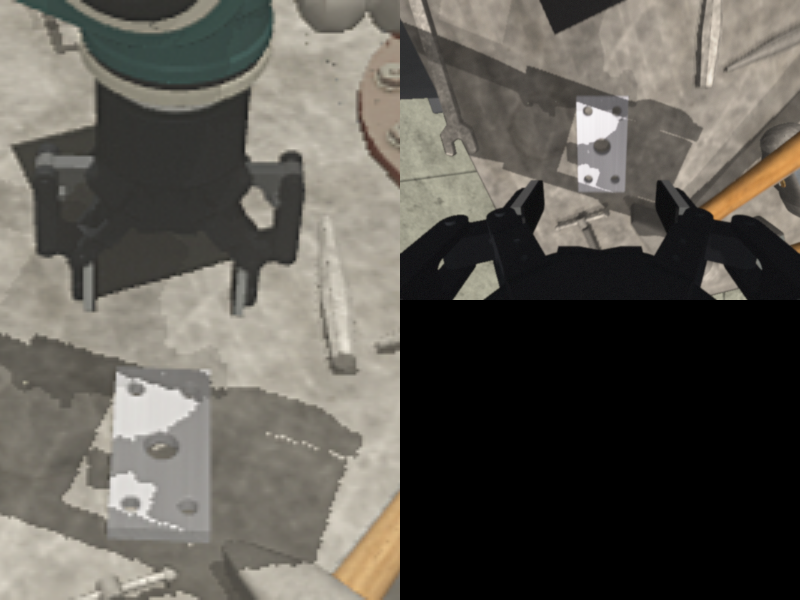

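```bash
python3 - <<'E'
from h import *
np.set_printoptions(precision=4,suppress=True)
i2=snap('side','s3.png');P=cloud(i2)
for lo,hi in [(.47,.51),(.555,.60)]:
    b=(P[...,0]>lo)&(P[...,0]<hi)&(abs(P[...,1]+.242)<.03)&(P[...,2]>.1)&(P[...,2]<.16)
    Q=P[b];print(len(Q),np.percentile(Q[:,2],[0,2,5,10]),Q[Q[:,2]<.14].min(0),Q[Q[:,2]<.14].max(0))
plan([.5328,-.2421,.1302],-7.9,[.5338,-.2443,.012],-8.4,5)
E
```

```text
63 [0.1396 0.1408 0.142  0.145 ] [ 0.4948 -0.2321  0.1396] [ 0.4948 -0.2321  0.1396]Traceback (most recent call last):
  File "<stdin>", line 6, in <module>
    return umr_minimum(a, axis, None, out, keepdims, initial, where)
ValueError: zero-size array to reduction operation minimum which has no identity
```

>>> step_arm:
  moves: "0.001 0.002 0.025 0 0 0.5; 0 0 0.025 0 0 0; 0 0 0.025 0 0 0; 0 0 0.025 0 0 0; 0 0 0.015 0 0 0; 0 0 0.008 0 0 0; 0 0 0.007 0 0 0; 0 0 0 0 0 0; 0 0 0 0 0 0; 0 0 0 0 0 0"

```text
clock: 4.8
position: [0.5331, -0.2456, 0.0008]
tcp_rot: [180.0, -0.0, -8.6]
contact_force: [0.7, -0.2, 0.1]
gripper_width: 0.0735
```

```bash
python3 - <<'E'
from h import *
np.set_printoptions(precision=4,suppress=True)
s=r.get_state();print(s['position'],s['tcp_rot'],s['contact_force'])
i2=snap('side','s4.png');P=cloud(i2)
a=i2['color'][:,:,::-1]
cv2.imwrite('pics/s4c.png',cv2.resize(a[290:400,260:400],(800,629),interpolation=cv2.INTER_CUBIC)[:600])
E
```

```text
[ 0.5331 -0.2456  0.0008] [179.987   -0.0388  -8.5787] [ 0.6998 -0.2062  0.059 ]
```

View pics/s4c.png

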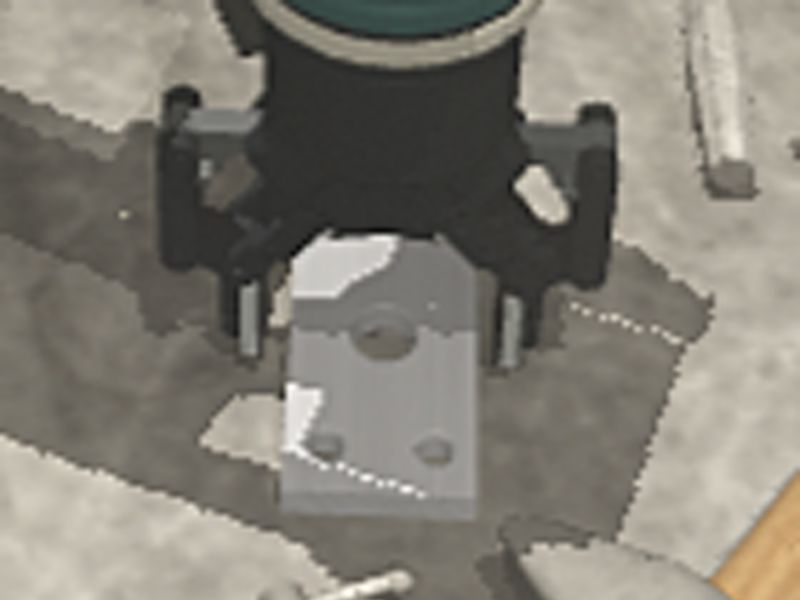

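>>> step_arm:
  moves: "0 0 0 0 0 0; 0 0 0 0 0 0; 0 0 0 0 0 0; 0 0 0 0 0 0; 0 0 0 0 0 0; 0 0 0 0 0 0; 0 0 0 0 0 0; 0 0 0 0 0 0; 0 0 0 0 0 0; 0 0 0 0 0 0"
  grip: 0.054
  grip_force: 35

```text
clock: 6.1
position: [0.5331, -0.2456, 0.001]
tcp_rot: [180.0, -0.0, -8.6]
contact_force: [-0.9, 1.1, 5.3]
gripper_width: 0.0587
```

```bash
python3 - <<'E'
from h import *
np.set_printoptions(precision=4,suppress=True)
s=r.get_state();print(s['position'],s['tcp_rot'],s['contact_force'],s['gripper_width'])
i2=snap('side','s5.png');P=cloud(i2)
a=i2['color'][:,:,::-1]
cv2.imwrite('pics/s5c.png',cv2.resize(a[290:400,260:400],(800,629),interpolation=cv2.INTER_CUBIC)[:600])
p=s['position']
plan(p,s['tcp_rot'][2],[.5295,-.0165,p[2]],15.0,10)
E
```

```text
[ 0.5331 -0.2456  0.001 ] [179.9893  -0.0405  -8.5828] [-0.9092  1.1438  5.2612] 0.05870808187175811
-0.004 -0.023 0 0 0 -2.4; -0.003 -0.022 0 0 0 -2.4; -0.001 -0.023 0 0 0 -2.4; -0.001 -0.023 0 0 0 -2.4; 0 -0.023 0 0 0 -2.4; 0.001 -0.023 0 0 0 -2.4; 0.002 -0.023 0 0 0 -2.4; 0.003 -0.022 0 0 0 -2.4; 0.003 -0.023 0 0 0 -2.4; 0.005 -0.022 0 0 0 -2.4
end [ 0.5294 -0.017   0.001 ] 15.42
```

View pics/s5c.png

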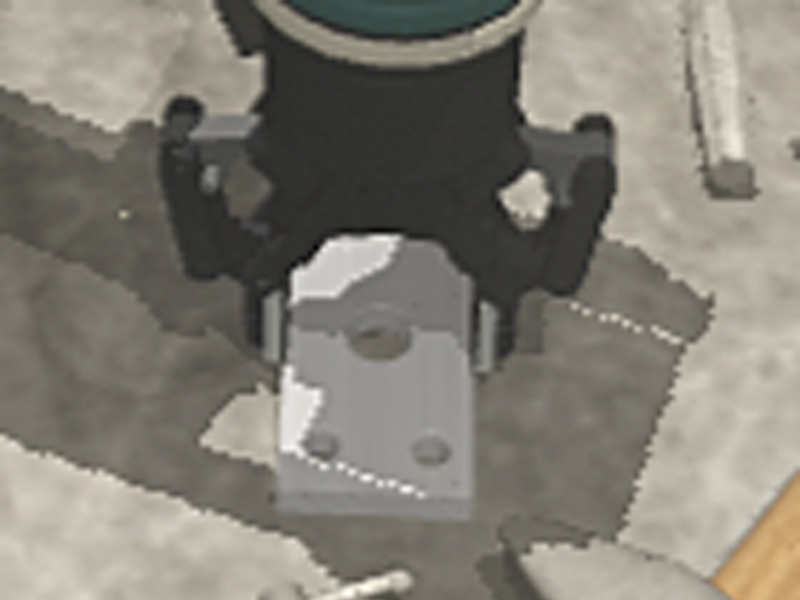

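>>> step_arm:
  moves: "-0.002 -0.012 0 0 0 -1.2; -0.002 -0.012 0 0 0 -1.2; -0.001 -0.012 0 0 0 -1.2; -0.001 -0.012 0 0 0 -1.2; -0.001 -0.012 0 0 0 -1.2; -0.001 -0.012 0 0 0 -1.2; -0.001 -0.012 0 0 0 -1.2; 0 -0.012 0 0 0 -1.2; 0 -0.012 0 0 0 -1.2; 0 -0.012 0 0 0 -1.2"

```text
clock: 7.4
position: [0.5309, -0.125, 0.001]
tcp_rot: [179.9, -0.1, 3.5]
contact_force: [0.8, -5.6, 4.5]
gripper_width: 0.0585
```

```bash
python3 - <<'E'
from h import *
np.set_printoptions(precision=4,suppress=True)
s=r.get_state();print(s['position'],s['tcp_rot'],s['contact_force'],s['gripper_width'])
i2=snap('side','s6.png');P=cloud(i2)
a=i2['color'][:,:,::-1]
cv2.imwrite('pics/s6c.png',cv2.resize(a[230:360,240:400],(738,600),interpolation=cv2.INTER_CUBIC)[:600])
p=s['position']
plan(p,s['tcp_rot'][2],[.5295,-.0165,p[2]],15.1,9)
E
```

```text
[ 0.5309 -0.125   0.001 ] [179.9276  -0.06     3.4776] [ 0.7612 -5.621   4.5354] 0.058481225450779176
0.001 -0.012 0 0 0 -1.3; 0 -0.012 0 0 0 -1.3; 0.002 -0.012 0 0 0 -1.3; 0.001 -0.012 0 0 0 -1.3; 0.002 -0.012 0 0 0 -1.3; 0.002 -0.012 0 0 0 -1.3; 0.002 -0.012 0 0 0 -1.3; 0.002 -0.012 0 0 0 -1.3; 0.003 -0.011 0 0 0 -1.3
end [ 0.5296 -0.0168  0.001 ] 15.18
```

View pics/s6c.png

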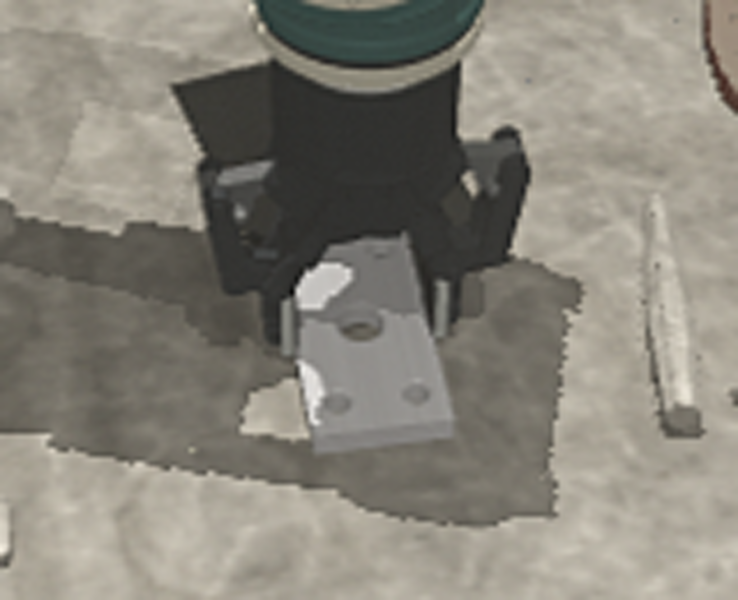

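>>> step_arm:
  moves: "0.001 -0.012 0 0 0 -1.3; 0 -0.012 0 0 0 -1.3; 0.002 -0.012 0 0 0 -1.3; 0.001 -0.012 0 0 0 -1.3; 0.002 -0.012 0 0 0 -1.3; 0.002 -0.012 0 0 0 -1.3; 0.002 -0.012 0 0 0 -1.3; 0.002 -0.012 0 0 0 -1.3; 0.003 -0.011 0 0 0 -1.3; 0 0 0 0 0 0"

```text
clock: 8.7
position: [0.5296, -0.0158, 0.0009]
tcp_rot: [-180.0, -0.1, 15.2]
contact_force: [-0.2, 5.6, 6.2]
gripper_width: 0.0589
```

```bash
python3 - <<'E'
from h import *
np.set_printoptions(precision=4,suppress=True)
s=r.get_state();print(s['position'],s['tcp_rot'],s['contact_force'],s['gripper_width'])
i2=snap('side','s7.png');P=cloud(i2)
a=i2['color'][:,:,::-1]
cv2.imwrite('pics/s7c.png',cv2.resize(a[210:340,240:400],(738,600),interpolation=cv2.INTER_CUBIC)[:600])
E
```

```text
[ 0.5296 -0.0158  0.0009] [-179.9748   -0.063    15.1925] [-0.2004  5.5968  6.2005] 0.05885504512547399
```

View pics/s7c.png

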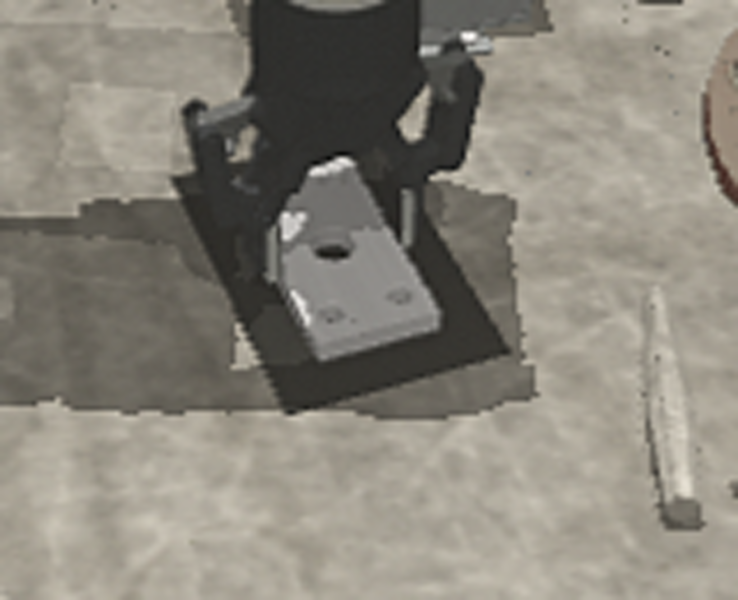

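>>> step_arm:
  moves: "0 0 0 0 0 0; 0 0 0 0 0 0; 0 0 0 0 0 0; 0 0 0 0 0 0; 0 0 0 0 0 0; 0 0 0 0 0 0; 0 0 -0.01 0 0 0; 0 0 -0.04 0 0 0; 0 0 -0.06 0 0 0; 0 0 -0.06 0 0 0"
  grip: 0.076

```text
clock: 10.0
position: [0.529, -0.0168, 0.1729]
tcp_rot: [180.0, -0.0, 15.1]
contact_force: [-0.0, 0.3, -0.2]
gripper_width: 0.076
```

```bash
python3 - <<'E'
from h import *
np.set_printoptions(precision=4,suppress=True)
s=r.get_state();print(s['clock'],s['position'],s['tcp_rot'],s['contact_force'],s['gripper_width'])
i2=snap('side','s8.png');P=cloud(i2)
M=np.array([.5295,-.0165]);a=np.radians(15.06)
o=r.trace('side','plate_center')
if o:
    Q=P[o[0]['pixels']];Q=Q[(Q[:,2]>.008)&(Q[:,2]<.02)];rc=cv2.minAreaRect((Q[:,:2]*1000).astype(np.float32));print(rc)
    b=cv2.boxPoints(rc)/1000-M;Rm=np.array([[np.cos(a),np.sin(a)],[-np.sin(a),np.cos(a)]]);print('side corners in mat',b@Rm.T, np.median(Q[:,2]))
i3=snap('scene','c8.png')
for c in ('side','scene'):
  for n in ['lid_bar','lid_hinge']:
    print(c,n,[(np.round(x['xyz'],3),round(x['confidence'],2)) for x in r.place_of(c,n)[:2]])
b=np.hstack([cv2.resize(i2['color'][150:350,240:400],(400,500)),cv2.resize(i3['color'][130:330,200:360],(400,500))])[:,:,::-1]
cv2.imwrite('pics/m8.png',b)
P=cloud(i3)
np.savez('d3.npz',P=P,P2=cloud(i2))
for P in (cloud(i2),cloud(i3)):
    b=(P[...,2]>.065)&(P[...,2]<.1)&(P[...,0]<.70)&(P[...,0]>.44)&(P[...,1]>.1)&(P[...,1]<.36)
    Q=P[b];rc=cv2.minAreaRect((Q[:,:2]*1000).astype(np.float32));print(rc)
    ang=np.radians(8.9);e=np.array([np.cos(ang),np.sin(ang)]);f=np.array([-e[1],e[0]])
    sx=Q[:,:2]@e;sy=Q[:,:2]@f
    h,ed=np.histogram(sx,np.arange(.46,.72,.005));print(list(zip(np.round(ed,3),h)))
    k=sx<sx.min()+.012;print('bar',len(Q[k]),np.median(Q[k],0),Q[k].min(0),Q[k].max(0),'s',np.percentile(sx[k],[5,50,95]),'sy',np.percentile(sy[k],[1,50,99]))
    k=(sx>.55);print('lid sy',np.percentile(sy[k],[1,50,99]),'sx max',np.percentile(sx,[99,99.8]),'z',np.median(Q[k],0))
E
```

```text
10.0 [ 0.529  -0.0168  0.1729] [179.9924  -0.0189  15.1175] [-0.0147  0.3127 -0.1673] 0.0760297919089793
((527.7059326171875, -15.274009704589844), (60.71859359741211, 123.02276611328125), 15.115500450134277)
side corners in mat [[-0.0318  0.0631]
 [-0.0317 -0.0599]
 [ 0.029  -0.0598]
 [ 0.0289  0.0632]] 0.011621671467048242
side lid_bar [(array([0.484, 0.216, 0.078]), 0.72)]
side lid_hinge [(array([ 0.358, -0.127, -0.   ]), 0.73), (array([0.64 , 0.243, 0.084]), 0.58)]
scene lid_bar [(array([0.486, 0.217, 0.076]), 0.89)]
scene lid_hinge [(array([0.644, 0.246, 0.082]), 0.66)]
((565.8302001953125, 218.1422576904297), (160.01622009277344, 158.40151977539062), 14.61581802368164)
[(np.float64(0.46), np.int64(0)), (np.float64(0.465), np.int64(0)), (np.float64(0.47), np.int64(0)), (np.float64(0.475), np.int64(0)), (np.float64(0.48), np.int64(0)), (np.float64(0.485), np.int64(0)), (np.float64(0.49), np.int64(0)), (np.float64(0.495), np.int64(0)), (np.float64(0.5), np.int64(0)), (np.float64(0.505), np.int64(0)), (np.float64(0.51), np.int64(4)), (np.float64(0.515), np.int64(2)), (np.float64(0.
[... 2864 characters left out ...]
(0.64), np.int64(33)), (np.float64(0.645), np.int64(19)), (np.float64(0.65), np.int64(17)), (np.float64(0.655), np.int64(11)), (np.float64(0.66), np.int64(13)), (np.float64(0.665), np.int64(7)), (np.float64(0.67), np.int64(2)), (np.float64(0.675), np.int64(0)), (np.float64(0.68), np.int64(0)), (np.float64(0.685), np.int64(0)), (np.float64(0.69), np.int64(0)), (np.float64(0.695), np.int64(0)), (np.float64(0.7), np.int64(0)), (np.float64(0.705), np.int64(0)), (np.float64(0.71), np.int64(0))]
bar 125 [0.4853 0.2143 0.0834] [0.4737 0.1675 0.0759] [0.4995 0.2633 0.0884] s [0.5091 0.5124 0.5179] sy [0.0899 0.1367 0.1859]
lid sy [0.0741 0.1555 0.2219] sx max [0.6626 0.6687] z [0.5627 0.2466 0.0816]
```

View pics/m8.png

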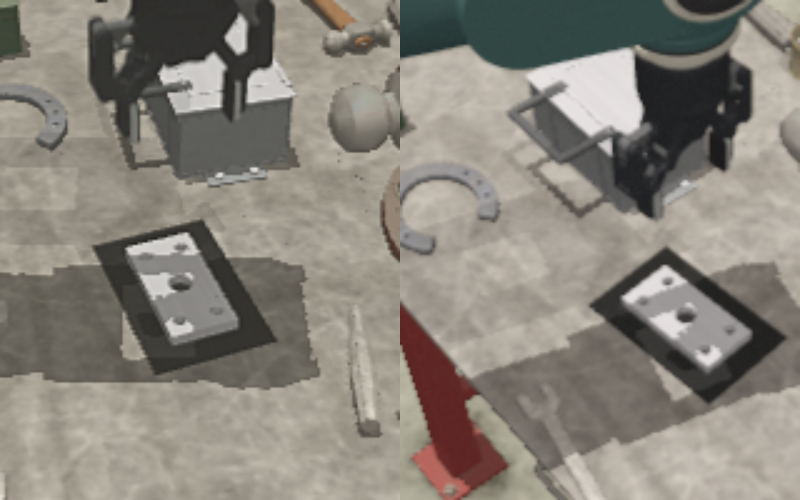

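```bash
python3 - <<'E'
from h import *
s=r.get_state()
plan(s['position'],s['tcp_rot'][2],[.4853,.2167,.15],8.9,7)
E
```

```text
0.003 -0.034 0.003 0 0 0.9; 0.002 -0.034 0.002 0 0 0.9; 0.001 -0.034 0.003 0 0 0.9; 0.002 -0.033 0.003 0 0 0.9; 0 -0.034 0.003 0 0 0.9; 0 -0.034 0.002 0 0 0.9; 0 -0.034 0.003 0 0 0.9
end [0.4857 0.2165 0.1502] 8.82
```

>>> step_arm:
  moves: "0.003 -0.034 0.003 0 0 0.9; 0.002 -0.034 0.002 0 0 0.9; 0.001 -0.034 0.003 0 0 0.9; 0.002 -0.033 0.003 0 0 0.9; 0 -0.034 0.003 0 0 0.9; 0 -0.034 0.002 0 0 0.9; 0 -0.034 0.003 0 0 0.9; 0 0 0 0 0 0; 0 0 0 0 0 0; 0 0 0 0 0 0"
  grip: 0.032

```text
clock: 11.6
position: [0.4863, 0.2157, 0.151]
tcp_rot: [180.0, 0.0, 8.8]
contact_force: [0.2, 0.4, -0.0]
gripper_width: 0.0319
```

```bash
python3 - <<'E'
from h import *
np.set_printoptions(precision=4,suppress=True)
s=r.get_state();print(s['clock'],s['position'],s['tcp_rot'],s['contact_force'],s['gripper_width'])
iw=snap('wrist','w9.png')
for n in ['lid_bar','lid_hinge']:
    print(n,[(np.round(x['xyz'],3),round(x['confidence'],2)) for x in r.place_of('wrist',n)[:2]])
i3=snap('scene','c9.png')
b=np.hstack([cv2.resize(iw['color'],(400,300)),cv2.resize(i3['color'][100:280,200:440],(400,300))])[:,:,::-1]
cv2.imwrite('pics/m9.png',b)
ang=np.radians(8.9);e=np.array([np.cos(ang),np.sin(ang)]);f=np.array([-e[1],e[0]])
print('tcp s',s['position'][:2]@e,s['position'][:2]@f)
for P in (cloud(iw),):
    b=(P[...,2]>.07)&(P[...,2]<.1)&(P[...,0]<.70)&(P[...,0]>.44)&(P[...,1]>.1)&(P[...,1]<.36)
    Q=P[b];sx=Q[:,:2]@e;sy=Q[:,:2]@f
    if len(Q):
      h,ed=np.histogram(sx,np.arange(.49,.58,.005));print(list(zip(np.round(ed,3).tolist(),h.tolist())))
      k=sx<.53;print('bar',k.sum(),Q[k].max(0),'s',np.percentile(sx[k],[2,50,95]),'sy',np.percentile(sy[k],[1,50,99]))
      np.save('bar.npy',Q)
E
```

```text
11.6 [0.4863 0.2157 0.151 ] [179.9874   0.0255   8.7735] [ 0.1691  0.4384 -0.0183] 0.03192083215842868
lid_bar [(array([0.489, 0.224, 0.08 ]), 0.61)]
lid_hinge [(array([0.642, 0.241, 0.079]), 0.88)]
tcp s 0.5138007726059539 0.1379179095144886
[(0.49, 0), (0.495, 0), (0.5, 0), (0.505, 395), (0.51, 1182), (0.515, 883), (0.52, 266), (0.525, 265), (0.53, 272), (0.535, 208), (0.54, 146), (0.545, 151), (0.55, 154), (0.555, 1382), (0.56, 1634), (0.565, 1743), (0.57, 1798)]
bar 2991 [0.5086 0.2719 0.0866] s [0.5086 0.5145 0.5273] sy [0.0946 0.1492 0.1922]
```

View pics/m9.png

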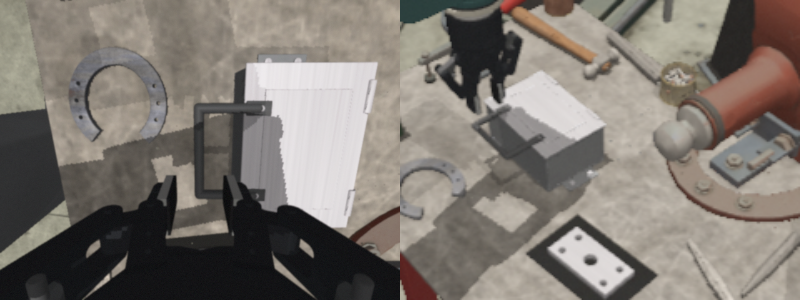

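>>> step_arm:
  moves: "0 -0.004 0 0 0 0; 0 0 0.02 0 0 0; 0 0 0.02 0 0 0; 0 0 0.015 0 0 0; 0 0 0.012 0 0 0; 0 0 0.012 0 0 0; 0 0 0.012 0 0 0; 0 0 0 0 0 0; 0 0 0 0 0 0; 0 0 0 0 0 0"

```text
clock: 13.05
position: [0.4859, 0.2205, 0.0609]
tcp_rot: [-180.0, -0.1, 8.8]
contact_force: [-0.3, 0.3, -0.5]
gripper_width: 0.032
```

```bash
python3 - <<'E'
from h import *
np.set_printoptions(precision=4,suppress=True)
s=r.get_state();print(s['clock'],s['position'],s['tcp_rot'],s['contact_force'],s['gripper_width'])
iw=snap('wrist','w10.png');i3=snap('scene','c10.png')
b=np.hstack([cv2.resize(iw['color'],(400,300)),cv2.resize(i3['color'][130:250,220:380],(400,300))])[:,:,::-1]
cv2.imwrite('pics/m10.png',b)
E
```

```text
13.05 [0.4859 0.2205 0.0609] [-179.9882   -0.0514    8.8173] [-0.2703  0.3455 -0.4736] 0.03200581962806259
```

View pics/m10.png

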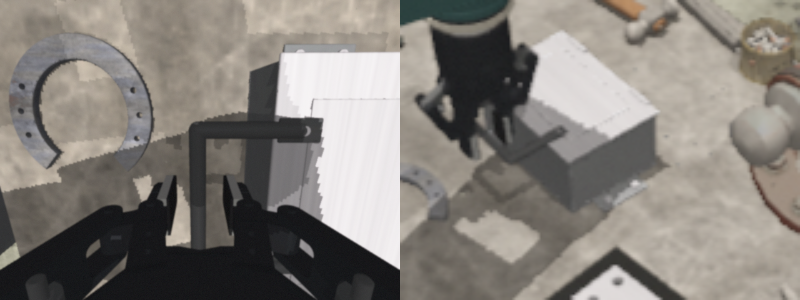

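>>> step_arm:
  moves: "0 0 0 0 0 0; 0 0 0 0 0 0; 0 0 0 0 0 0; 0 0 0 0 0 0; 0 0 0 0 0 0; 0 0 0 0 0 0; 0 0 0 0 0 0; 0 0 0 0 0 0; 0 0 0 0 0 0; 0 0 0 0 0 0"
  grip: 0.003
  grip_force: 50

```text
clock: 14.4
position: [0.4847, 0.2203, 0.0605]
tcp_rot: [180.0, 0.1, 8.8]
contact_force: [-11.6, -3.0, 8.1]
gripper_width: 0.008
```

```bash
python3 - <<'E'
from h import *
np.set_printoptions(precision=4,suppress=True)
s=r.get_state();print(s['clock'],s['position'],s['tcp_rot'],s['contact_force'],s['gripper_width'])
# arc rows in tool axes: tool x = +hinge x, tz = -world z
for n in (20,):
    th=np.radians(np.linspace(0,60,n+1));x=-.16*np.cos(th);z=.16*np.sin(th)
    X=np.round(x-x[0],3);Z=np.round(z,3)
    rows=['%g 0 %g 0 0 0'%(round(X[i+1]-X[i],3),round(-(Z[i+1]-Z[i]),3)) for i in range(n)]
    print('; '.join(rows[:10]));print('; '.join(rows[10:]))
E
```

```text
14.4 [0.4847 0.2203 0.0605] [179.9933   0.1299   8.8254] [-11.6293  -3.0016   8.0947] 0.007969858063530065
0 0 -0.008 0 0 0; 0.001 0 -0.009 0 0 0; 0.001 0 -0.008 0 0 0; 0.001 0 -0.008 0 0 0; 0.002 0 -0.008 0 0 0; 0.003 0 -0.008 0 0 0; 0.003 0 -0.008 0 0 0; 0.003 0 -0.008 0 0 0; 0.003 0 -0.008 0 0 0; 0.004 0 -0.007 0 0 0
0.005 0 -0.007 0 0 0; 0.005 0 -0.007 0 0 0; 0.005 0 -0.007 0 0 0; 0.005 0 -0.006 0 0 0; 0.006 0 -0.006 0 0 0; 0.006 0 -0.006 0 0 0; 0.006 0 -0.005 0 0 0; 0.007 0 -0.005 0 0 0; 0.007 0 -0.005 0 0 0; 0.007 0 -0.005 0 0 0
```

>>> step_arm:
  moves: "-0.001 0 -0.008 0 0 0; 0 0 -0.009 0 0 0; 0.001 0 -0.008 0 0 0; 0.001 0 -0.008 0 0 0; 0.002 0 -0.008 0 0 0; 0.003 0 -0.008 0 0 0; 0.003 0 -0.008 0 0 0; 0.003 0 -0.008 0 0 0; 0.003 0 -0.008 0 0 0; 0.004 0 -0.007 0 0 0"

```text
clock: 15.65
position: [0.5053, 0.2235, 0.1405]
tcp_rot: [-180.0, -0.1, 8.8]
contact_force: [12.2, 4.8, -12.1]
gripper_width: 0.0086
```

```bash
python3 - <<'E'
from h import *
np.set_printoptions(precision=4,suppress=True)
s=r.get_state();print(s['clock'],s['position'],s['tcp_rot'],s['contact_force'],s['gripper_width'])
d=s['position']-np.array([.4847,.2203,.0605]);a=np.radians(8.8)
dx=d[:2]@[np.cos(a),np.sin(a)];print('rel',dx,d[:2]@[-np.sin(a),np.cos(a)],d[2],'ang',np.degrees(np.arctan2(d[2],.16-dx)),'rad',np.hypot(d[2],.16-dx))
i3=snap('scene','c11.png');i2=snap('side','s11.png')
b=np.hstack([cv2.resize(i2['color'][100:280,220:380],(400,450)),cv2.resize(i3['color'][90:270,220:380],(400,450))])[:,:,::-1]
cv2.imwrite('pics/m11.png',b)
E
```

```text
15.65 [0.5053 0.2235 0.1405] [-179.9809   -0.133     8.8089] [ 12.2385   4.8151 -12.0984] 0.008618778751497767
rel 0.020863958972539776 5.591328450495916e-05 0.07998790959087226 ang 29.894162294087735 rad 0.16048957471908462
```

View pics/m11.png

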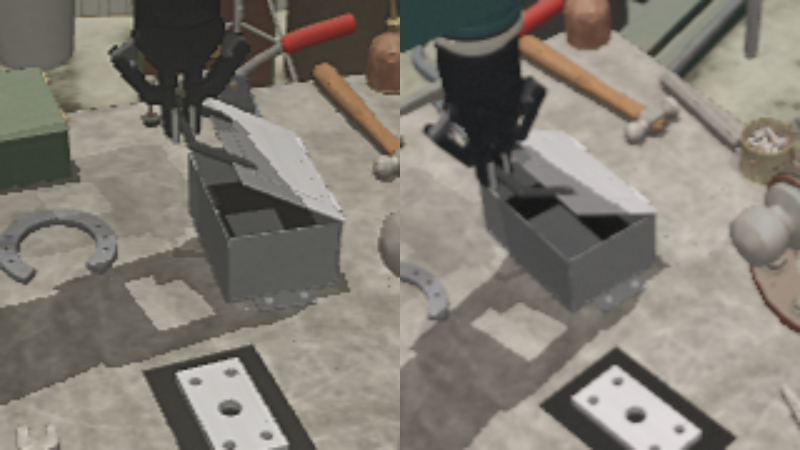

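>>> step_arm:
  moves: "0.006 0 -0.007 0 0 0; 0.005 0 -0.007 0 0 0; 0.005 0 -0.007 0 0 0; 0.005 0 -0.006 0 0 0; 0.006 0 -0.006 0 0 0; 0.006 0 -0.006 0 0 0; 0.006 0 -0.005 0 0 0; 0.007 0 -0.005 0 0 0; 0.007 0 -0.005 0 0 0; 0.006 0 -0.004 0 0 0"

```text
clock: 17.0
position: [0.5625, 0.2327, 0.2003]
tcp_rot: [-180.0, 0.0, 8.8]
contact_force: [-8.0, -0.2, 7.5]
gripper_width: 0.0078
```

```bash
python3 - <<'E'
from h import *
np.set_printoptions(precision=4,suppress=True)
s=r.get_state();print(s['clock'],s['position'],s['tcp_rot'],s['contact_force'],s['gripper_width'])
d=s['position']-np.array([.4847,.2203,.0605]);a=np.radians(8.8)
dx=d[:2]@[np.cos(a),np.sin(a)];print('rel',dx,d[:2]@[-np.sin(a),np.cos(a)],d[2],'ang',np.degrees(np.arctan2(d[2],.16-dx)),'rad',np.hypot(d[2],.16-dx))
i3=snap('scene','c12.png');i2=snap('side','s12.png')
b=np.hstack([cv2.resize(i2['color'][100:280,220:380],(400,450)),cv2.resize(i3['color'][90:270,220:380],(400,450))])[:,:,::-1]
cv2.imwrite('pics/m12.png',b)
for c,im in (('side',i2),('scene',i3)):
    P=cloud(im)
    for n in ['lid_bar','lid_hinge']:
        print(c,n,[(np.round(x['xyz'],3),round(x['confidence'],2)) for x in r.place_of(c,n)[:2]])
    # lid plane: points with z .1-.2 behind the case front
    e=np.array([np.cos(a),np.sin(a)]);f=np.array([-e[1],e[0]])
    sx=P[...,:2]@e;sy=P[...,:2]@f
    k=(P[...,2]>.09)&(P[...,2]<.175)&(sx>.60)&(sx<.69)&(sy>.05)&(sy<.235)
    x=sx[k];z=P[...,2][k]
    if k.sum()>20:
        for _ in range(5):
            A=np.polyfit(z,x,1);res=abs(np.polyval(A,z)-x);g=res<max(.004,2*np.median(res));x,z=x[g],z[g]
        print(c,len(x),'lid angle',np.degrees(np.arctan2(1,-A[0])),'x at z=.08',np.polyval(A,.08))
E
```

```text
17.0 [0.5625 0.2327 0.2003] [-179.9625    0.0015    8.8327] [-7.9568 -0.1964  7.5104] 0.007769292563045791
rel 0.07877451610230449 0.00031982250332296305 0.13977497907183625 ang 59.83844130884644 rad 0.16166206731619837
side lid_bar [(array([0.562, 0.229, 0.213]), 0.78)]
side lid_hinge [(array([0.641, 0.241, 0.084]), 0.97)]
side 92 lid angle 59.93412292125901 x at z=.08 0.672722281157739
scene lid_bar [(array([0.564, 0.231, 0.215]), 0.61)]
scene lid_hinge [(array([0.645, 0.244, 0.078]), 0.63)]
scene 139 lid angle 59.514833728666744 x at z=.08 0.6723574680628936
```

View pics/m12.png

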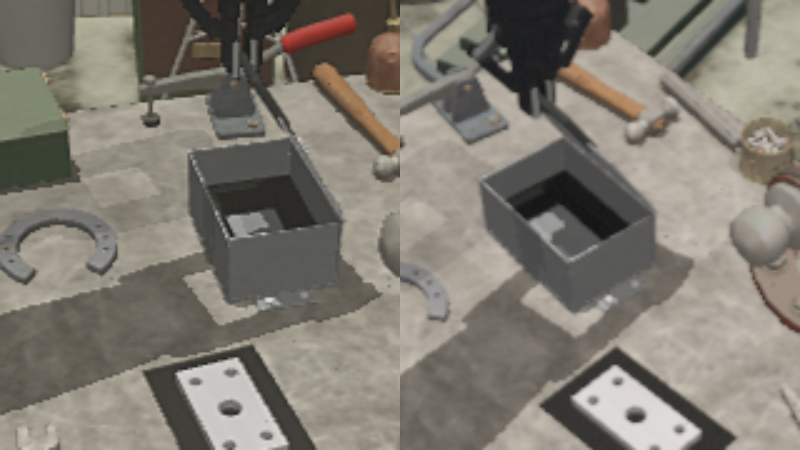

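>>> step_arm:
  moves: "0 0 0 0 0 0; 0 0 0 0 0 0; 0 0 0 0 0 0; 0 0 0 0 0 0; 0 0 0 0 0 0; 0 0 0 0 0 0; 0 0 0 0 0 0; 0 0 0 0 0 0; 0 0 0 0 0 0; 0 0 0 0 0 0"

```text
clock: 18.55
position: [0.5624, 0.2327, 0.2002]
tcp_rot: [-180.0, -0.0, 8.8]
contact_force: [-8.1, 0.1, 10.1]
gripper_width: 0.0083
```

```bash
python3 - <<'E'
from h import *
np.set_printoptions(precision=4,suppress=True)
s=r.get_state();print(s['clock'],s['position'],s['qd'],s['contact_force'],s['gripper_width'])
i2=snap('side','s13.png');P=cloud(i2);M=np.array([.5295,-.0165]);b=np.radians(15.06)
o=r.trace('side','plate_center')
if o:
    Q=P[o[0]['pixels']];Q=Q[(Q[:,2]>.008)&(Q[:,2]<.02)];rc=cv2.minAreaRect((Q[:,:2]*1000).astype(np.float32))
    print((cv2.boxPoints(rc)/1000-M)@np.array([[np.cos(b),np.sin(b)],[-np.sin(b),np.cos(b)]]).T)
a=np.radians(8.8);e=np.array([np.cos(a),np.sin(a)]);f=np.array([-e[1],e[0]])
sx=P[...,:2]@e;sy=P[...,:2]@f
k=(P[...,2]>.09)&(P[...,2]<.175)&(sx>.60)&(sx<.69)&(sy>.05)&(sy<.235)
x=sx[k];z=P[...,2][k]
for _ in range(5):
    A=np.polyfit(z,x,1);res=abs(np.polyval(A,z)-x);g=res<max(.004,2*np.median(res));x,z=x[g],z[g]
ang=np.degrees(np.arctan2(1,-A[0]));print('lid angle',ang)
if abs(ang-60)<3: print(r.finish_job())
E
```

```text
18.55 [0.5624 0.2327 0.2002] [ 0.125   0.0835  0.0169 -0.0237  0.0422  0.0232] [-8.0967  0.1097 10.124 ] 0.00828772013232423
[[-0.0321  0.0632]
 [-0.0322 -0.0601]
 [ 0.0293 -0.0602]
 [ 0.0294  0.0632]]
lid angle 59.85201481019499
the job is handed in; nothing more can be done
None
```

I slid the gripped plate along the table onto the mat and let go of it. I then raised the lid by its bar to about 60 degrees and handed the job in still holding it, at about 18.6 s.

- **Plate:** the last check put its corners at about ±32 mm in x and ±63 mm in y in the mat's frame. The limits are ±57 and ±87 mm, so it lies well inside.
- **Lid:** the side camera's depth gave 59.9 degrees at the end. Just before, the scene camera had given 59.5 degrees and the arm's own arc 59.8 degrees. The gripper still held the bar: the fingers read 8.3 mm open on the 10 mm bar, and the arm was still.
- **Force left over:** about 8 N sideways and 10 N upward remained on the gripper in the final hold, well below the limits.
- **Bystander tools:** the gripper stayed clear of the horseshoe, spanner and drift. I judged that from the planned path and the pictures, without measuring their positions again at the end.
- **Checks that disagreed:** the networks misreported a few things, such as the spanner as the hinge and the horseshoe as the drift. I set those aside after comparing them with the pictures.

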